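Load the label holder at the food-pantry packing table

ROBOT

A 6-joint arm with a two-finger parallel gripper is mounted at the origin on the work surface. World frame = base frame: x ahead of the robot, y to its left, z up, the work surface at z = 0. Lengths are in m, angles in rad, forces in N, time in s.
With the tool pointing down it reaches from about 0.35 to 0.85 m from the base axis. Payload 8.1 kg.
Tool frame: the origin (TCP) lies at the very end of the fingers, on their centre line; the grasp point (between the pads) lies 19 mm behind it; z points along the fingers, y is the line along which they close (so a half turn about z gives the same grasp; the last joint's range is limited). The gripper opens to 93 mm and grips with 3 to 60 N. Pads are 15 mm wide; open, the fingers measure 128 mm over their backs; the gripper's body (75 mm by 188 mm) begins 65 mm behind the grasp point.
Start: joints at [-1.185, 0.13, 1.488, -0, 1.523, -0.085], TCP at [0.272, -0.535, 0.219] pointing down, gripper open.
Joint ranges: [-2.96, 2.96], [-0.89, 2.26], [0.02, 2.5], [-1.34, 4.48], [0, 2.73], [-2.66, 2.66]. Speed limits (rad/s): [2.39, 2.39, 2.79, 3.14, 3.14, 3.14].

INTERFACE

Orientations are given as a unit quaternion [x, y, z, w].
In Python, from station import readout, eyes, sign_off gives the robot as it stands.
- The arm moves only by the tool move_arm, never from a script. Its argument "rows" is text: rows parted by semicolons, each of 6 numbers parted by spaces: the shift along the tool's x, y, z in mm, then the turn, a rotation vector about the tool's x, y, z in degrees. In form: dx dy dz wx wy wz; .... A call has 1 to 10 rows; each row shifts and turns the commanded pose from where the row before left it, along the tool's axes as they then stand; what a row does not reach is not made up. A row lasts 1/8 s, in which the tool goes at most 62.5 mm and 10.7 degrees, less where a joint would pass 70% of its speed; a pose out of reach is approached as far as the arm can. A call with a gripper value outside its range is refused whole. "fingers" is the closure, from 0 (fully open) to 1 (shut), set as the call begins (left out, the last holds). The fingers move at their own pace and stop on an object; "grip_force" is the grip in N (left out, the last holds). Time passes only in rows, so rows that do not move let the fingers close. It gives the time, the measured TCP pose, the force, the opening and the grip force at its end, in the units of the state.
- readout.observe(): the state, without advancing time (a new reading comes with each control period).
- eyes.capture(name): name is "scene" or "top" or "wrist"; returns a dict with "frame" (384x512x3 uint8, blue, green, red), "camera_matrix" (3x3 intrinsics, pixels), "R" (3x3) and "t" (3): a world point X has camera coordinates R X + t. Camera axes: x right, y down, z forward; pixel columns grow to the right and rows downward; lengths in m; the calibration is good to about 2 mm. A picture is of the moment at which its call begins. There is no depth.
- sign_off(): hands the job in; it is judged then, once.
Trained networks look in a picture, given as the dict that the camera call returned (one of the last four; its "shot" number tells which), for a name from the list of things; names that differ only in an ending like _2 or _b are one class to them, and where a whole thing is asked for, a point or a joint stands for the part that bears it (a point fixed in the world has none). Each returns a list of dicts, best first, with "score" (0 to 1); they miss things now and then, are a little off and sometimes report something else, mostly with a low value. They report only what shows in the picture. A call takes as long as a camera call. They do not tell look-alikes from the thing itself.
- eyes.trace(thing, picture): "mask" (384x512 bool, what is visible of it) and "uv" ([column, row] in pixels, amid what is visible of it).
The state is a dict: "clock": time; "joint_positions": joint angles; "qvel": joint speeds; "joint_torque": joint torques, N m; "position": TCP position; "eef_rot": TCP orientation; "force": force on the tool from outside, world axes, zero at the start; "torque": the same for the moment, N m; "gripper_width": finger opening in m; "gripper_force": force on a finger pad.
Only numpy, scipy, OpenCV 4.12 (cv2) and the standard library are available. Lean on these libraries where they do the work, as an engineer would, in place of code of your own. Each camera call takes 0.05 s, during which the arm holds its last target. There are 200 camera calls.

TASK

Load the label holder on the packing table: take the blue label roll from the low rack and thread it onto the holder's horizontal rod until it is beside the red roll that already hangs there. Then push the orange end cap fully onto the free end of the rod, and leave roll and cap hanging on it at rest.

Things in the scene. Friction and masses are not known exactly. Their poses are not given: they have to be found in the camera images.
- holder: Holder fixed to the table: foot 140 x 130 x 12, grey upright 70 wide, 165 high. Origin on the table under the rod's root, z up. Steel rod, 12 diameter, level at z = 140 along the holder's -y, y = 0 to -165 (free end). A fixed red roll, 62 across, hangs at y = -10 to -50, top at z = 159. The blue roll goes beside it: centre at y = -70 (touching) to -105 (leaves room for the cap). All in mm.
- rod_tip (a point): Centre of the rod's free end, 140 mm above the table, 165 mm along the holder's -y axis from the root. Axes as the holder's: -y points out of the rod's end, +y to the upright.
- blue_roll: Blue ring 62 mm across, 40 wide, 36 mm through hole, 120 g. Origin at its centre, y axis = hole axis, level. On edge on the two rails of a low fixed rack (100 x 190 x 12 mm), centre 47 mm above the table, in a row with yellow and green rolls 60 mm apart on one axis line, any order. Pinch across it at centre height: sides are free. Hung on the rod its centre is 12 mm below the rod's axis.
- end_cap: Orange block 50 (x) by 46 (y) by 50 mm (z), 70 g, on the table, z up, origin at its centre. A centred 34 mm square socket, 40 mm deep, opens at its +y end; the -y end is closed, 6 mm thick and black. Grip across x. Fully home, the socket floor meets the rod's end and the cap's centre is 17 mm from rod_tip towards the upright. Hung, its centre is 11 mm below the rod's axis.
Things that resemble listed ones, but are neither listed nor needed, are in the scene too. There is more than one size of the blue_roll; the job needs the smallest.

How it is judged:
On the way, in this order (a step that is already met when the one before it is completed fails the run):
1. the blue roll is threaded on the rod over its full width (y of blue_roll in the frame of holder between -0.14 and -0.06 m and x of blue_roll in the frame of holder between -0.018 and 0.018 m and z of blue_roll in the frame of holder between 0.12 and 0.158 m), for 0.2 s.
2. after that, the end cap is on the end of the rod (y of end_cap in the frame of holder above -0.16 m and x of end_cap in the frame of holder between -0.018 and 0.018 m and z of end_cap in the frame of holder between 0.12 and 0.158 m), for 0.2 s.
At the end, for the whole second after the job is handed in: The blue roll hangs on the rod beside the red one (centre at most 115 mm from the upright) and the end cap on the rod's end within 12 mm of fully home; both within 18 mm of the rod sideways, at most 20 mm below it, within 0.3 rad of it, and at rest (under 0.04 m/s) (y of blue_roll in the frame of holder between -0.115 and -0.06 m and x of blue_roll in the frame of holder between -0.018 and 0.018 m and z of blue_roll in the frame of holder between 0.12 and 0.145 m and angle between the y axis of each of blue_roll, end_cap and the y axis of holder, either way round below 0.3 rad and y of end_cap in the frame of holder above -0.16 m and x of end_cap in the frame of holder between -0.018 and 0.018 m and z of end_cap in the frame of holder between 0.12 and 0.145 m and linear speed of each of blue_roll, end_cap below 0.04 m/s); the robot touches nothing.
It also fails if it takes over 54 s, if anything falls off the work surface, if the arm or the gripper's body presses on something with over 40 N, if the wrist force passes 120 N, or if a joint passes its speed limit or range.

## Working session

There is one attempt and no reset: what is moved stays moved. The work goes in short steps, Python scripts to look and compute and a tool call to move; the robot and the scene stay as the last step left them, time stands still between calls to the robot, and variables do not carry over. Pictures are saved under pics/ and viewed, at most 13 in all, crops included, and the job is handed in when it is done.

Besides the shell and the picture viewer there is one more tool, called in YAML: its name, and indented under it one key for each argument. move_arm: Moves the arm, as the interface text tells. Its arguments: {"type":"object","properties":{"rows":{"type":"string"},"fingers":{"type":"number"},"grip_force":{"type":"number"}},"required":["rows"]}

```bash
mkdir -p pics; cat > h.py <<'E'
import numpy as np, cv2
from station import readout, eyes
from scipy.spatial.transform import Rotation as Rt
def ray(p,uv):
    d=np.linalg.inv(p["camera_matrix"])@np.array([uv[0],uv[1],1.]);R=np.array(p["R"])
    return -R.T@np.array(p["t"]), R.T@d/np.linalg.norm(d)
def atz(p,uv,z):
    o,d=ray(p,uv);return o+d*(z-o[2])/d[2]
def tri(rs):
    A=sum(np.eye(3)-np.outer(d,d) for o,d in rs);b=sum((np.eye(3)-np.outer(d,d))@o for o,d in rs)
    x=np.linalg.solve(A,b);return x,[np.linalg.norm(np.cross(x-o,d)) for o,d in rs]
def proj(p,X):
    c=np.array(p["R"])@X+np.array(p["t"]);q=p["camera_matrix"]@c;return q[:2]/q[2]
E
python3 - <<'E'
from h import *
ps=[eyes.capture(n) for n in("scene","top")]
cv2.imwrite("pics/a.png",ps[0]["frame"]);cv2.imwrite("pics/b.png",ps[1]["frame"])
for p,n in zip(ps,("scene","top")):
    print(n,"cam",ray(p,(256,192))[0])
    for t in("holder","blue_roll","end_cap"):
        for r in eyes.trace(t,p): print(t,round(r["score"],2),r["uv"],r["mask"].sum(),atz(p,r["uv"],.05).round(3))
print(readout.observe())
E
```

```text
scene cam [ 1.12656296 -0.18683048  0.79639426]
holder 0.91 [393.1, 181.0] 3423 [0.522 0.286 0.05 ]
blue_roll 0.89 [113.9, 226.9] 1296 [ 0.507 -0.413  0.05 ]
blue_roll 0.69 [168.6, 186.6] 1096 [ 0.407 -0.279  0.05 ]
blue_roll 0.58 [163.2, 229.8] 491 [ 0.542 -0.3    0.05 ]
end_cap 0.85 [285.0, 230.2] 569 [ 0.608 -0.024  0.05 ]
top cam [ 0.4060117  -0.04365001  1.04277679]
holder 0.77 [130.1, 187.3] 3461 [0.53  0.275 0.05 ]
blue_roll 0.89 [363.7, 175.1] 514 [ 0.547 -0.295  0.05 ]
blue_roll 0.73 [422.3, 197.6] 1012 [ 0.489 -0.433  0.05 ]
blue_roll 0.67 [367.0, 239.1] 834 [ 0.392 -0.295  0.05 ]
end_cap 0.61 [248.9, 159.7] 481 [ 0.592 -0.016  0.05 ]
{'clock': 0.4, 'joint_positions': array([-1.18535716e+00,  1.30490375e-01,  1.48834691e+00, -2.84593924e-05,
        1.52300639e+00, -8.53847463e-02]), 'qvel': array([ 0.00133187, -0.00121162, -0.00438233, -0.00201061,  0.00150483,
        0.00226021]), 'joint_torque': array([-7.60005114e-04, -5.58981514e+01, -4.91324437e+01,  7.67031452e-02,
        2.66058423e-02, -7.44359386e-05]), 'position': array([ 0.27216218, -0.53463672,  0.21850043]), 'eef_rot': array([ 9.72418171e-01,  2.33244260e-01, -3.28133799e-05, -1.21977845e-04]), 'force': array([-1.32139713,  0.18173821, -0.05644032]), 'torque': array([-0.01772304,  0.03640227,  0.06531388]), 'gripper_force': 0.0, 'gripper_width': 0.09311094631576497}
```

View pics/a.png

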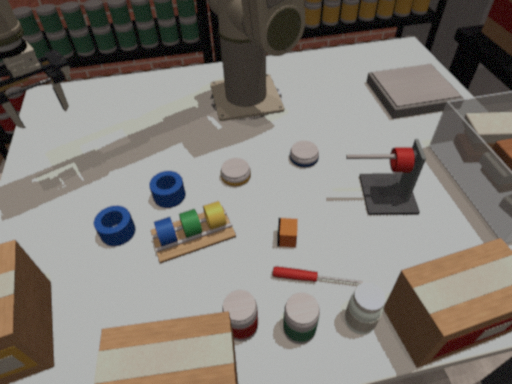

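View pics/b.png

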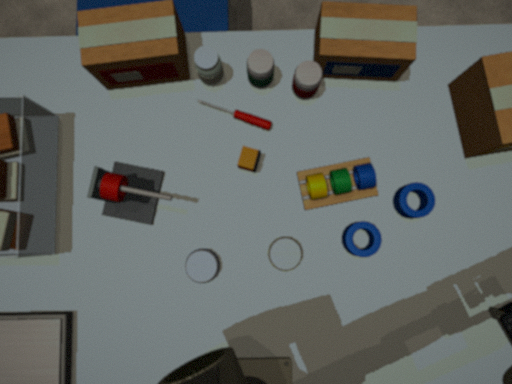

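The scene view shows the rack with blue (165,231), green and yellow rolls, loose larger blue rings at (115,226) and (168,188), the cap at (288,232), and the rod with its tip at about (347,157). In the top view these are: blue (364,175), cap (249,159), rod tip (197,199), red roll (111,187).

```bash
python3 - <<'E'
from h import *
ps=[eyes.capture(n) for n in("scene","top")]
S,T=[p["frame"] for p in ps]
def c(im,u,v,w,h): return cv2.resize(im[v:v+h,u:u+w],(400,300),interpolation=cv2.INTER_CUBIC)
cv2.imwrite("pics/c.png",np.vstack([np.hstack([c(S,265,205,48,36),c(S,335,130,100,75)]),np.hstack([c(T,225,141,48,36),c(T,90,150,120,90)])]))
def blob(im,f,box):
    u,v,w,h=box;s=im[v:v+h,u:u+w].astype(int);m=f(s[...,0],s[...,1],s[...,2]).astype(np.uint8)
    y,x=np.nonzero(m);return (x.mean()+u,y.mean()+v),len(x)
F=dict(blue=lambda b,g,r:b>r+60,green=lambda b,g,r:(g>b+30)&(g>r+30),yellow=lambda b,g,r:(r>b+80)&(g>b+80))
bx=[(148,195,90,60),(296,155,83,55)]
P={}
for k,f in F.items():
    q=[blob(p["frame"],f,b) for p,b in zip(ps,bx)]
    x,e=tri([ray(p,a[0]) for p,a in zip(ps,q)]);P[k]=x;print(k,x.round(4),np.round(e,4),q)
for n,a,b in[("tip",(347,156.5),(197,199.5)),("cap",(288,232),(249,159)),]:
    x,e=tri([ray(ps[0],a),ray(ps[1],b)]);print(n,x.round(4),np.round(e,4))
E
```

```text
blue [ 0.5447 -0.2959  0.0571] [0.0003 0.0003] [((np.float64(164.6829268292683), np.float64(228.52743902439025)), 328), ((np.float64(365.2051282051282), np.float64(175.54415954415956)), 351)]
green [ 0.5339 -0.2367  0.0531] [0.0005 0.0005] [((np.float64(190.05714285714285), np.float64(221.2657142857143)), 350), ((np.float64(340.5566750629723), np.float64(180.76574307304787)), 397)]
yellow [ 0.5228 -0.1771  0.0673] [0.0003 0.0003] [((np.float64(213.4527027027027), np.float64(209.41216216216216)), 148), ((np.float64(316.5882352941176), np.float64(185.1344537815126)), 357)]
tip [0.4974 0.124  0.1471] [0.0284 0.0284]
cap [ 0.5981 -0.0145  0.0259] [0.0012 0.0012]
```

View pics/c.png

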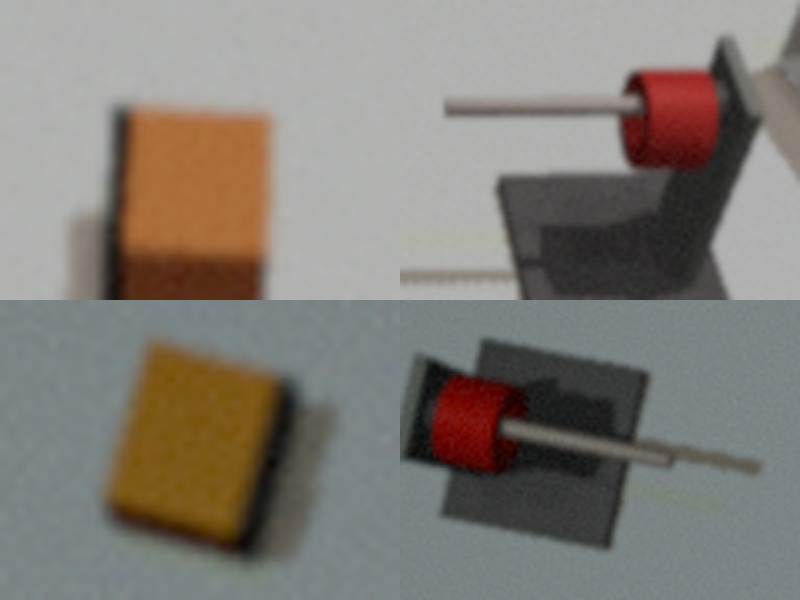

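Cap's black end faces the rod-free direction (world −y), so its socket already points the right way. The rod tip is at top (171.6,198) and scene (346.5,156.8); my earlier top pixel was its shadow. Next: turn and move above the blue roll.

move_arm:
  rows: "0 0 0 0 0 -10.5;0 0 0 0 0 -10.5;0 0 0 0 0 -10.5;0 0 0 0 0 -10.5;0 0 0 0 0 -10.5;0 0 0 0 0 -10.5;0 0 0 0 0 -10.4"
  fingers: 0

```text
clock: 1.38
position: [0.2722, -0.5347, 0.2187]
eef_rot: [0.638, 0.77, -0.0, 0.0]
force: [-0.2, 0.1, -0.4]
gripper_width: 0.0928
gripper_force: 0.0
```

move_arm:
  rows: "26 44 0 0 0 0;26 44 0 0 0 0;26 44 0 0 0 0;26 44 0 0 0 0;26 44 0 0 0 0;26 44 0 0 0 0;26 44 0 0 0 0;0 0 0 0 0 0"

```text
clock: 2.38
position: [0.5446, -0.2974, 0.2185]
eef_rot: [0.639, 0.77, 0.0, -0.0]
force: [0.1, -0.4, 0.1]
gripper_width: 0.0928
gripper_force: 0.0
```

```bash
cat >> h.py <<'E'
def rel(target,hole):  # tool-frame shift mm & turn about tool z so tool y is perpendicular to level hole axis dir
    s=readout.observe();R=Rt.from_quat(s["eef_rot"]).as_matrix()
    h=np.array(hole,float);h/=np.linalg.norm(h)
    x,y=R[:,0]@h,R[:,1]@h
    a=np.degrees(np.arctan2(y,x));a=(a+90)%180-90
    print("pos",s["position"].round(4),"clock",round(s["clock"],2),"shift mm",(R.T@(np.array(target)-s["position"])*1000).round(1),"turn z deg",round(a,2),"tool z",R[:,2].round(3),"q6",round(s["joint_positions"][5],2))
E
python3 - <<'E'
from h import *
ps=[eyes.capture(n) for n in("scene","top")]
for n,a,b in[("tip",(346.5,156.75),(171.6,198)),("root",(395.5,156),(120,188.4))]:
    x,e=tri([ray(ps[0],a),ray(ps[1],b)]);print(n,x.round(4),np.round(e,4))
w=eyes.capture("wrist");cv2.imwrite("pics/d.png",w["frame"])
print(ray(w,(256,192)))
for r in eyes.trace("blue_roll",w): print(r["score"],r["uv"],atz(w,r["uv"],.06))
print(proj(w,np.array([.5447,-.2959,.047])))
rel([.5447,-.2959,.028],[.181,-.983,0])
E
```

```text
tip [0.4935 0.1555 0.1379] [0.0009 0.0009]
root [0.5178 0.2708 0.1371] [0.0008 0.0008]
(array([ 0.53057145, -0.23243383,  0.38364177]), array([ 0.03876139, -0.24551039, -0.96861871]))
0.94 [201.7, 242.7] [ 0.49307342 -0.3848843   0.06      ]
0.85 [122.1, 137.7] [ 0.39465052 -0.28213765  0.06      ]
0.64 [257.3, 175.1] [ 0.54150202 -0.29563412  0.06      ]
[260.0794003  173.58545363]
pos [ 0.5417 -0.3011  0.2186] clock 2.58 shift mm [  4.6   4.  190.6] turn z deg -0.11 tool z [-0. -0. -1.] q6 -0.77
```

View pics/d.png

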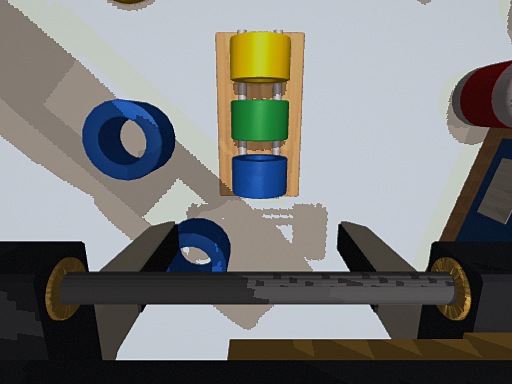

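Wrist view: the small blue roll is at columns 232–287, rows 155–198 in line with green and yellow; its predicted centre (260,174) matches. Checking reading noise, then descending.

```bash
python3 - <<'E'
from h import *
w=eyes.capture("wrist");
for i in range(3): rel([.5447,-.2959,.028],[.181,-.983,0]); eyes.capture("wrist")
f=w["frame"].astype(int);m=(f[...,0]>f[...,2]+50)&(f[...,0]>f[...,1]+30);m[:, :215]=0;m[:,310:]=0;m[:140]=0;m[205:]=0
y,x=np.nonzero(m);print("cols",x.min(),x.max(),"rows",y.min(),y.max())
a=np.array([-.181,.983,0]);b=np.array([.983,.181,0]);c=np.array([.5447,-.2959,.047])
for s in(-1,1):
  print([proj(w,c+s*.02*a+.031*(np.cos(t)*np.array([0,0,1])+np.sin(t)*b)).round(1).tolist() for t in(-1.57,-1.2,0,1.2,1.57)])
E
```

```text
pos [ 0.5415 -0.3012  0.2187] clock 2.62 shift mm [  4.7   4.1 190.7] turn z deg -0.14 tool z [-0. -0. -1.] q6 -0.77
pos [ 0.5415 -0.3013  0.2187] clock 2.67 shift mm [  4.8   4.1 190.7] turn z deg -0.16 tool z [-0. -0. -1.] q6 -0.77
pos [ 0.5416 -0.3013  0.2187] clock 2.73 shift mm [  4.8   4.  190.7] turn z deg -0.16 tool z [-0. -0. -1.] q6 -0.77
cols 233 287 rows 154 197
[[233.7, 190.0], [234.8, 192.5], [261.2, 197.2], [287.1, 192.4], [288.1, 190.0]]
[[232.9, 155.0], [234.1, 156.4], [261.2, 159.0], [288.0, 156.3], [288.9, 154.9]]
```

move_arm:
  rows: "5 3 10 0 0 0;0 0 45 0 0 0;0 0 45 0 0 0;0 0 45 0 0 0;0 0 30 0 0 0;0 0 15 0 0 0;0 0 0 0 0 0;0 0 0 0 0 0"

```text
clock: 3.78
position: [0.5455, -0.2954, 0.0303]
eef_rot: [0.64, 0.768, 0.0, 0.001]
force: [0.6, 0.2, 0.3]
gripper_width: 0.093
gripper_force: 0.0
```

move_arm:
  rows: "0 0 0 0 0 0;0 0 0 0 0 0;0 0 0 0 0 0;0 0 0 0 0 0;0 0 0 0 0 0;0 0 0 0 0 0"
  fingers: 1
  grip_force: 20

```text
clock: 4.53
position: [0.5442, -0.2949, 0.0289]
eef_rot: [0.64, 0.768, -0.0, -0.0]
force: [-4.6, -0.4, 5.3]
gripper_width: 0.0601
gripper_force: 20.0
```

```bash
python3 - <<'E'
from h import *
s=readout.observe();print(s["gripper_width"],s["gripper_force"],s["force"].round(1))
rel([.5447,-.2959,.028],[.181,-.983,0])
E
```

```text
0.06008903196330493 19.99864949961193 [-4.6 -0.4  5.3]
pos [ 0.5442 -0.2949  0.0289] clock 4.53 shift mm [-1.1  0.4  0.9] turn z deg -0.06 tool z [-0.001 -0.    -1.   ] q6 -0.76
```

Roll is gripped (60 mm opening, 20 N). Lift, turn to the rod's direction, carry to before the tip.

move_arm:
  rows: "0 0 -20 0 0 0;0 0 -50 0 0 0;0 0 -50 0 0 0;0 0 -30 0 0 7.5;0 0 -20 0 0 7.5;0 0 0 0 0 7.3"

```text
clock: 5.28
position: [0.546, -0.2954, 0.2028]
eef_rot: [0.778, 0.628, 0.001, 0.003]
force: [-1.0, 0.4, -1.8]
gripper_width: 0.06
gripper_force: 20.0
```

move_arm:
  rows: "30 -13 0 0 0 0;47 -20 0 0 0 0;47 -20 0 0 0 0;47 -20 0 0 0 0;47 -20 0 0 0 0;47 -20 0 0 0 0;40 -17 0 0 0 0;25 -10 0 0 0 0;0 0 0 0 0 0;0 0 0 0 0 0"

```text
clock: 6.52
position: [0.4759, 0.0567, 0.1993]
eef_rot: [0.777, 0.63, 0.0, 0.0]
force: [-0.8, -0.3, -2.1]
gripper_width: 0.0603
gripper_force: 20.0
```

```bash
python3 - <<'E'
from h import *
w=eyes.capture("wrist");cv2.imwrite("pics/e.png",w["frame"])
print("pred tip,root",proj(w,np.array([.4935,.1555,.139])),proj(w,np.array([.5178,.2708,.139])))
rel([.4729,.0577,.2],[.206,.978,0]);s=readout.observe();print(s["gripper_width"],s["force"].round(1))
for n in("scene","top"):
    p=eyes.capture(n); cv2.imwrite(f"pics/{n}_1.png",p["frame"])
E
```

```text
pred tip,root [252.06498876  66.73115171] [ 251.1706699  -145.78469877]
pos [0.476  0.0563 0.1991] clock 6.58 shift mm [ 0.7 -3.3 -0.9] turn z deg -0.06 tool z [ 0.001 -0.    -1.   ] q6 0.22
0.06045288643883018 [ 0.8  0.2 -0.8]
```

View pics/e.png

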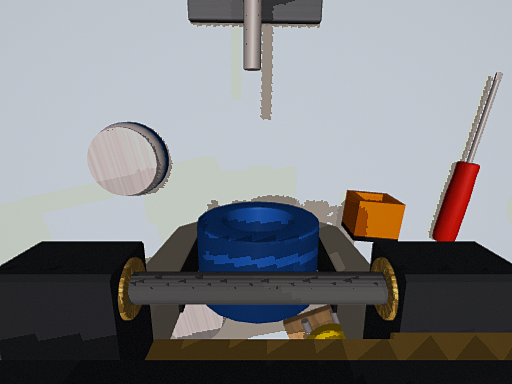

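The rod shows at column 252 with its tip at row 69, as predicted (252,67). The roll is held, hole face visible at about (258,220). The cap at (373,215) shows its socket facing the holder. Checking the held roll's position and tilt by projection.

```bash
python3 - <<'E'
from h import *
from scipy.optimize import least_squares
w=eyes.capture("wrist");s=readout.observe()
f=w["frame"].astype(int);m=((f[...,0]>f[...,2]+40)&(f[...,0]>f[...,1]+20)).astype(np.uint8)
m[:195]=0;m[330:]=0;m[:,:190]=0;m[:,330:]=0
m2=m.copy();ys,xs=np.nonzero(m);print(xs.min(),xs.max(),ys.min(),ys.max())
R=Rt.from_quat(s["eef_rot"]).as_matrix()
c=s["position"]-.019*R[:,2]
def ring(c,pitch,r,side):
    a=Rt.from_rotvec(np.radians(pitch)*R[:,1]).apply(R[:,0]);u=np.cross(a,R[:,1])
    t=np.linspace(0,2*np.pi,60)
    return np.array([proj(w,c+a*side*.02+r*(np.cos(t_)*u+np.sin(t_)*R[:,1])) for t_ in t])
for p in(-20,-10,0,10,20):
    o=ring(c,p,.031,1);i=ring(c,p,.018,1)
    print(p,"outer",o.min(0).round(),o.max(0).round(),"inner",i.min(0).round(),i.max(0).round())
v=w["frame"].copy()
for p,col in((0,(0,255,255)),):
  for r,sd in((.031,1),(.018,1),(.031,-1)):
    cv2.polylines(v,[ring(c,p,r,sd).round().astype(int)],True,col,1)
cv2.imwrite("pics/f.png",cv2.resize(v[180:340,150:370],(800,582)))
E
```

```text
197 318 202 323
-20 outer [197. 209.] [316. 213.] inner [222. 210.] [291. 213.]
-10 outer [195. 205.] [317. 223.] inner [221. 208.] [291. 218.]
0 outer [194. 197.] [319. 238.] inner [220. 203.] [292. 226.]
10 outer [192. 191.] [320. 254.] inner [220. 200.] [293. 236.]
20 outer [191. 185.] [321. 270.] inner [219. 199.] [294. 247.]
```

View pics/f.png

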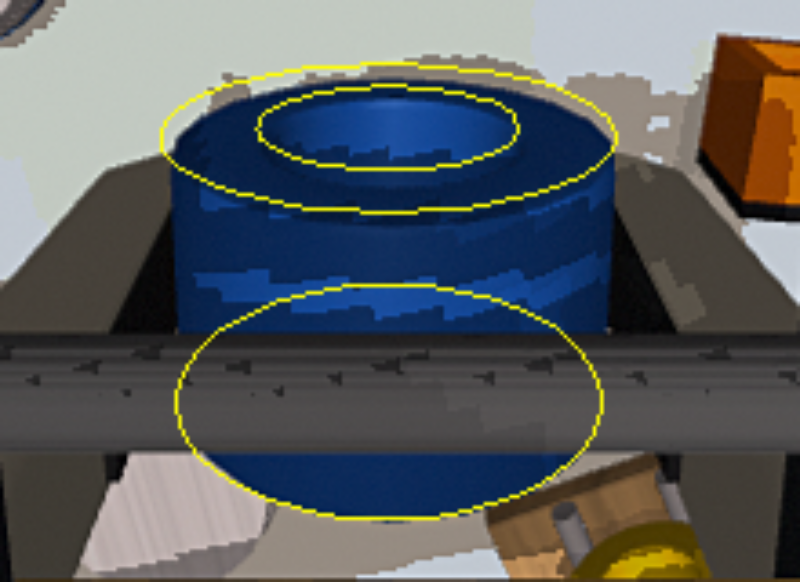

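Projection matches a level roll within 2 mm. Drop to rod height, then advance.

move_arm:
  rows: "1 -3 25 0 0 0;0 0 40 0 0 0;0 0 12 0 0 0;0 0 0 0 0 0;15 0 0 0 0 0;20 0 0 0 0 0;15 0 0 0 0 0;0 0 0 0 0 0"

```text
clock: 7.72
position: [0.4839, 0.1089, 0.1225]
eef_rot: [0.776, 0.631, 0.001, 0.0]
force: [-0.9, 0.8, -1.5]
gripper_width: 0.0604
gripper_force: 20.0
```

```bash
python3 - <<'E'
from h import *
rel(np.array([.4935,.1555,.122])+.077*np.array([.206,.978,0]),[.206,.978,0]);s=readout.observe();print(s["force"].round(1))
for n in("scene","top","wrist"):
    p=eyes.capture(n); cv2.imwrite(f"pics/{n}_2.png",p["frame"])
a=cv2.imread("pics/scene_2.png")[110:210,300:433];b=cv2.imread("pics/wrist_2.png")[:300,100:500]
cv2.imwrite("pics/g.png",np.hstack([cv2.resize(a,(400,300),interpolation=cv2.INTER_CUBIC),b]))
E
```

```text
pos [0.4839 0.1089 0.1225] clock 7.72 shift mm [124.5  -0.    0.6] turn z deg 0.08 tool z [ 0.001  0.    -1.   ] q6 0.32
[-0.9  0.8 -1.5]
```

View pics/g.png

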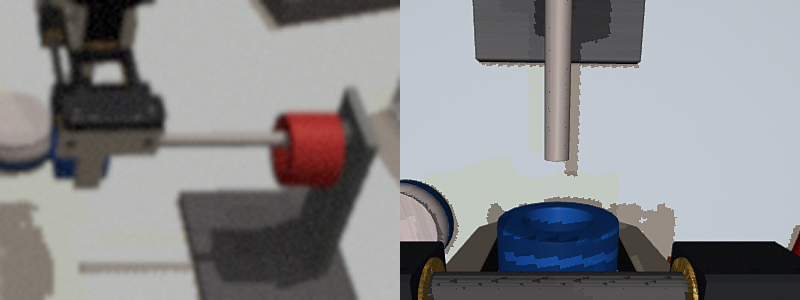

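The rod (column 557 in the right-hand crop) points straight at the hole's centre (557,217). Advance.

move_arm:
  rows: "12 0 0 0 0 0;18 0 0 0 0 0;20 0 0 0 0 0;20 0 0 0 0 0;20 0 0 0 0 0;18 0 0 0 0 0;10 0 0 0 0 0;6 0 0 0 0 0;0 0 0 0 0 0;0 0 0 0 0 0"

```text
clock: 9.12
position: [0.5089, 0.2284, 0.1217]
eef_rot: [0.777, 0.63, -0.0, 0.0]
force: [-0.3, 0.8, -2.1]
gripper_width: 0.0605
gripper_force: 20.0
```

```bash
python3 - <<'E'
from h import *
rel(np.array([.4935,.1555,.122])+.077*np.array([.206,.978,0]),[.206,.978,0]);s=readout.observe();print(s["force"].round(1),s["gripper_width"])
for n in("scene","wrist"):
    p=eyes.capture(n); cv2.imwrite(f"pics/{n}_3.png",p["frame"])
a=cv2.imread("pics/scene_3.png")[110:210,320:453];b=cv2.imread("pics/wrist_3.png")[:300,100:500]
cv2.imwrite("pics/h.png",np.hstack([cv2.resize(a,(400,300),interpolation=cv2.INTER_CUBIC),b]))
E
```

```text
pos [0.5089 0.2284 0.1217] clock 9.12 shift mm [ 2.4 -0.  -0.3] turn z deg -0.06 tool z [-0. -0. -1.] q6 0.54
[-0.3  0.8 -2.1] 0.06048994821388599
```

View pics/h.png

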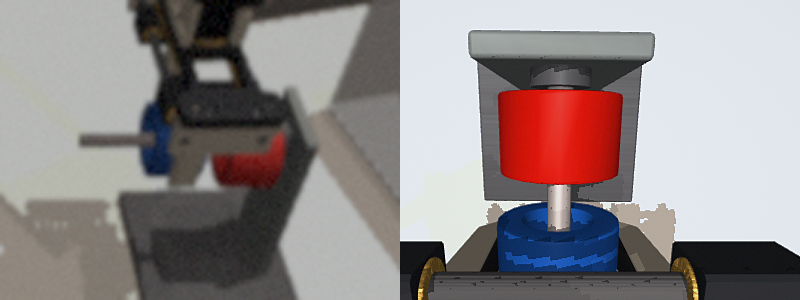

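The roll is on the rod (right crop: rod enters the hole at (557,228), red roll beyond). Lower it onto the rod, release, rise and go over the cap.

move_arm:
  rows: "0 0 4 0 0 0;0 0 4 0 0 0;0 0 3 0 0 0;0 0 0 0 0 0;0 0 0 0 0 0"

```text
clock: 9.85
position: [0.5089, 0.2289, 0.1107]
eef_rot: [0.777, 0.63, -0.0, 0.0]
force: [-0.7, 0.5, -1.2]
gripper_width: 0.0604
gripper_force: 20.0
```

move_arm:
  rows: "0 0 0 0 0 0;0 0 0 0 0 0;0 0 0 0 0 0;0 0 0 0 0 0;0 0 -10 0 0 0;0 0 -25 0 0 0;0 0 -45 0 0 0;0 0 -45 0 0 0"
  fingers: 0

```text
clock: 10.85
position: [0.5086, 0.2288, 0.2375]
eef_rot: [0.777, 0.63, 0.0, 0.0]
force: [0.7, -0.4, 0.3]
gripper_width: 0.093
gripper_force: 0.0
```

move_arm:
  rows: "-20 12 0 0 0 0;-40 25 0 0 0 0;-45 28 0 0 0 0;-45 28 0 0 0 0;-40 25 0 0 0 0;-29 19 0 0 0 0;0 0 0 0 0 0;0 0 0 0 0 0"

```text
clock: 11.85
position: [0.5976, -0.0133, 0.236]
eef_rot: [0.777, 0.63, 0.0, -0.0]
force: [0.7, -0.0, 0.2]
gripper_width: 0.0927
gripper_force: 0.0
```

```bash
python3 - <<'E'
from h import *
w=eyes.capture("wrist");sc=eyes.capture("scene");tp=eyes.capture("top")
s=readout.observe();print(s["clock"],s["position"].round(4))
f=w["frame"];h=cv2.cvtColor(f,cv2.COLOR_BGR2HSV)
m=((h[...,0]>5)&(h[...,0]<22)&(h[...,1]>150)&(h[...,2]>70)).astype(np.uint8)
for r in eyes.trace("end_cap",w): print("cap",r["score"],r["uv"],r["mask"].sum())
for n,p in(("s",sc),("t",tp)):
  for r in eyes.trace("blue_roll",p): print(n,r["score"],r["uv"])
cap=np.array([.598,-.0145,.025]);q=proj(w,cap);print("pred",q)
cv2.imwrite("pics/wrist_4.png",f);cv2.imwrite("pics/scene_4.png",sc["frame"])
u,v=np.clip(q.astype(int)-[50,37],0,[412,310])
print("crop",u,v)
cv2.imwrite("pics/i.png",np.hstack([cv2.resize(f[v:v+74,u:u+100],(400,296),interpolation=cv2.INTER_CUBIC),cv2.resize(sc["frame"][120:194,330:430],(400,296),interpolation=cv2.INTER_CUBIC)]))
E
```

```text
12.0 [ 0.5975 -0.0125  0.236 ]
cap 0.73 [256.6, 173.1] 1801
s 0.74 [111.8, 223.9]
s 0.63 [376.7, 158.4]
t 0.92 [134.3, 188.1]
t 0.86 [420.7, 198.9]
t 0.76 [367.1, 234.2]
pred [257.76980665 171.48248822]
crop 207 134
```

View pics/i.png

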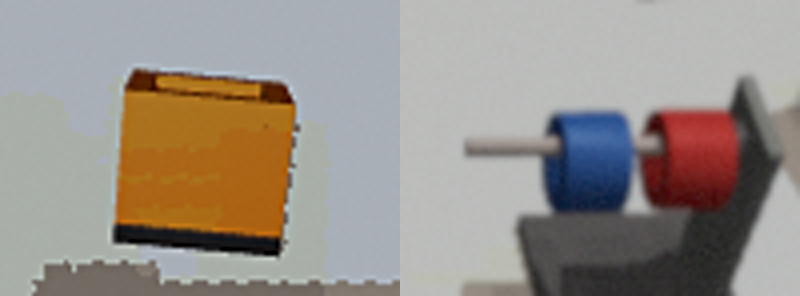

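The blue roll hangs on the rod beside the red one (right crop). Left crop: cap's top face corners at (238.5,156.5), (280.5,160), (277.3,198), (235.5,194.8), socket up/+y.

```bash
python3 - <<'E'
from h import *
w=eyes.capture("wrist")
C=[atz(w,q,.05) for q in((238.5,156.5),(280.5,160),(277.25,198),(235.5,194.75))]
C=np.array(C);c=C.mean(0);ex=(C[1]-C[0]+C[2]-C[3])/2;ey=(C[0]-C[3]+C[1]-C[2])/2
print(c,np.linalg.norm(ex),np.linalg.norm(ey),ex,ey)
h=np.array([-ex[1],ex[0],0])/np.linalg.norm(ex)+ey/np.linalg.norm(ey);print(h/np.linalg.norm(h))
rel([c[0],c[1],.012],h)
E
```

```text
[ 0.59761788 -0.01675208  0.05      ] 0.04942634537629189 0.04587958811550325 [ 0.04738204 -0.01406789  0.        ] [0.012976   0.04400636 0.        ]
[0.28372538 0.95890558 0.        ]
pos [ 0.5975 -0.013   0.2358] clock 12.2 shift mm [ -3.7   0.8 223.8] turn z deg 4.62 tool z [ 0.  0. -1.] q6 0.1
```

move_arm:
  rows: "-4 1 10 0 0 4.6;0 0 50 0 0 0;0 0 50 0 0 0;0 0 50 0 0 0;0 0 35 0 0 0;0 0 20 0 0 0;0 0 11 0 0 0;0 0 0 0 0 0;0 0 0 0 0 0"

```text
clock: 13.32
position: [0.5992, -0.018, 0.0114]
eef_rot: [0.801, 0.598, 0.001, 0.001]
force: [-0.2, 0.1, 0.1]
gripper_width: 0.0931
gripper_force: 0.0
```

move_arm:
  rows: "0 0 0 0 0 0;0 0 0 0 0 0;0 0 0 0 0 0;0 0 0 0 0 0;0 0 0 0 0 0;0 0 0 0 0 0;0 0 0 0 0 0"
  fingers: 1
  grip_force: 30

```text
clock: 14.2
position: [0.5977, -0.0178, 0.0096]
eef_rot: [0.801, 0.598, -0.0, -0.0]
force: [-0.4, 0.5, -0.9]
gripper_width: 0.0499
gripper_force: 30.0
```

move_arm:
  rows: "0 0 -15 0 0 0;0 0 -40 0 0 0;0 0 -50 0 0 0;0 0 -40 0 0 -4.6;0 0 -20 0 0 0;0 0 0 0 0 0;0 0 0 0 0 0"

```text
clock: 15.08
position: [0.5967, -0.0177, 0.1724]
eef_rot: [0.777, 0.629, -0.001, -0.001]
force: [-0.1, 0.0, -1.3]
gripper_width: 0.0497
gripper_force: 30.0
```

```bash
python3 - <<'E'
from h import *
rel(np.array([.4935,.1555,.174])-.09*np.array([.206,.978,0]),[.206,.978,0])
E
```

```text
pos [ 0.5967 -0.0177  0.1724] clock 15.07 shift mm [  58.1 -136.7   -1.2] turn z deg -0.09 tool z [-0.003  0.    -1.   ] q6 0.09
```

move_arm:
  rows: "10 -22 0 0 0 0;15 -35 0 0 0 0;15 -38 0 0 0 0;12 -28 0 0 0 0;6 -14 10 0 0 0;0 0 24 0 0 0;0 0 15 0 0 0;0 0 0 0 0 0;0 0 0 0 0 0"

```text
clock: 16.2
position: [0.4759, 0.0671, 0.1258]
eef_rot: [0.777, 0.63, -0.0, -0.0]
force: [0.7, -0.0, 0.7]
gripper_width: 0.0501
gripper_force: 30.0
```

```bash
python3 - <<'E'
from h import *
rel(np.array([.4935,.1555,.1236])-.09*np.array([.206,.978,0]),[.206,.978,0])
w=eyes.capture("wrist");print(proj(w,np.array([.4935,.1555,.14])))
s=eyes.capture("scene")["frame"]
cv2.imwrite("pics/j.png",np.hstack([w["frame"][:300,100:500],cv2.resize(s[115:190,310:410],(400,300),interpolation=cv2.INTER_CUBIC)]))
E
```

```text
pos [0.4759 0.0671 0.1258] clock 16.2 shift mm [ 0.2 -1.   2.2] turn z deg -0.06 tool z [-0.  0. -1.] q6 0.24
[253.82288038  66.22002105]
```

View pics/j.png

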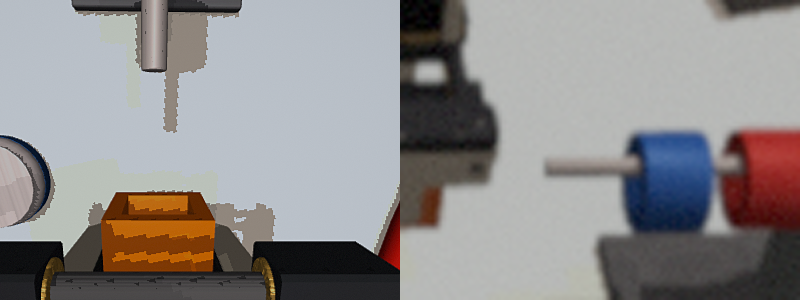

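Rod (154,70) and socket centre (158,205) line up to about 1 mm after a small correction. Push on.

move_arm:
  rows: "10 -1 2 0 0 0;20 0 0 0 0 0;20 0 0 0 0 0;15 0 0 0 0 0;12 0 0 0 0 0;10 0 0 0 0 0;7 0 0 0 0 0;5 0 0 0 0 0;0 0 0 0 0 0;0 0 0 0 0 0"

```text
clock: 17.55
position: [0.4952, 0.164, 0.1236]
eef_rot: [0.777, 0.63, -0.0, 0.0]
force: [0.2, 0.3, 0.5]
gripper_width: 0.0502
gripper_force: 30.0
```

```bash
python3 - <<'E'
from h import *
rel(np.array([.4935,.1555,.1236])+.017*np.array([.206,.978,0]),[.206,.978,0]);print(readout.observe()["force"].round(1))
E
```

```text
pos [0.4952 0.164  0.1236] clock 17.55 shift mm [ 8.3  0.1 -0. ] turn z deg -0.04 tool z [-0. -0. -1.] q6 0.43
[0.2 0.3 0.5]
```

move_arm:
  rows: "2 0 0 0 0 0;2 0 0 0 0 0;2 0 0 0 0 0;2 0 0 0 0 0;0 0 0 0 0 0;0 0 0 0 0 0"

```text
clock: 18.3
position: [0.4964, 0.1696, 0.1236]
eef_rot: [0.777, 0.63, -0.002, 0.001]
force: [-4.3, -13.0, 4.1]
gripper_width: 0.0499
gripper_force: 30.0
```

move_arm:
  rows: "1 0 0 0 0 0;1 0 0 0 0 0;0 0 0 0 0 0;0 0 0 0 0 0"

```text
clock: 18.8
position: [0.4964, 0.1697, 0.1235]
eef_rot: [0.777, 0.629, -0.004, 0.002]
force: [-5.8, -21.3, 7.5]
gripper_width: 0.0501
gripper_force: 30.0
```

Firm contact at the socket floor: home. Relieve, lower, release, rise.

move_arm:
  rows: "-3 0 0 0 0 0;0 0 4 0 0 0;0 0 4 0 0 0;0 0 2 0 0 0;0 0 0 0 0 0;0 0 0 0 0 0"

```text
clock: 19.55
position: [0.4968, 0.1695, 0.1136]
eef_rot: [0.777, 0.63, -0.001, 0.001]
force: [-1.8, -9.5, 2.1]
gripper_width: 0.0503
gripper_force: 30.0
```

move_arm:
  rows: "0 0 0 0 0 0;0 0 0 0 0 0;0 0 0 0 0 0;0 0 0 0 0 0;0 0 -8 0 0 0;0 0 -20 0 0 0;0 0 -40 0 0 0;0 0 -50 0 0 0;0 0 0 0 0 0;0 0 0 0 0 0"
  fingers: 0

```text
clock: 20.8
position: [0.4967, 0.1712, 0.2318]
eef_rot: [0.777, 0.63, 0.0, 0.0]
force: [0.1, -0.1, 0.0]
gripper_width: 0.093
gripper_force: 0.0
```

```bash
python3 - <<'E'
from h import *
w=eyes.capture("wrist");s=eyes.capture("scene")["frame"];print(readout.observe()["position"])
cv2.imwrite("pics/k.png",np.hstack([w["frame"][:300,60:460],cv2.resize(s[115:190,330:430],(400,300),interpolation=cv2.INTER_CUBIC)]))
E
```

```text
[0.49585424 0.1709568  0.23014086]
```

View pics/k.png

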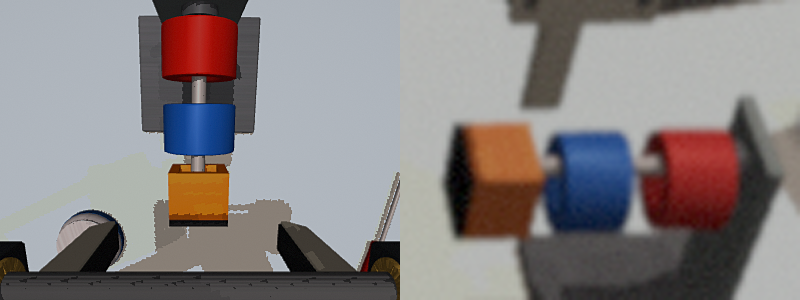

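Both hang on the rod: the cap at (198,197) in the left crop is home, with the blue roll between cap and red roll and the gripper clear above.

```bash
python3 -c "from station import sign_off; print(sign_off())"
```

```text
the job is handed in; nothing more can be done
None
```

I threaded the blue roll onto the rod beside the red one, pushed the orange end cap on until it stopped, and handed the job in at about 21 s with both hanging freely; no verdict came back.

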